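# Load a glaze test bar under the microscope stage clip

### The job

Load the glaze test bar lying on the microscope stage: press the heel of the stage's spring clip down with one fingertip and keep it held so that the toe is up, while the other fingertip pushes the bar in beneath the toe until its long edge sits squarely against both stop pins; then let go so that the clip closes on the bar, and move clear. Only push the bar, never lift it off the stage, and leave everything else where it stands.

Things in the scene. Friction and masses are not known exactly. Their poses are not given: they have to be found in the camera images.
- seat (a point): Where the bar's centre (half-way up) lies when fully loaded, 3.5 mm above the top of the fixed microscope stage: black plate 127 x 132 mm, top 36 mm above the table, on a pale base 165 x 165 mm. Axes: x from the stage's open front (robot side) towards the clip, the way the bar is pushed; y left; z up. Place and yaw vary. Plate: x -90 to +37, y -66 to +66 mm from here.
- pins (a point): Mid-point on the plate top between the two steel stop pins, on the line of their faces (the bar's far long edge ends on this line, 13 mm in x beyond seat). Pins 6 mm across, 9 mm high, at y = -24 and +24 mm. Axes as seat.
- pivot (a point): Pivot of the spring clip, 10 mm above the plate top, 25 mm in x beyond seat. The clip is a steel strip lying along x: toe towards the bar, heel away. The pivot sits between cheeks 14 mm high that fill x -6 to +6, y -14 to +14 mm here: keep the heel fingertip beyond them. Axes as seat.
- heel (a point): Top middle of the clip's heel, where to press: a steel roll 6 mm across, 28 mm long (along y), 22 mm beyond the pivot in x, past the plate's edge (the base below is 12 mm under the plate top). At rest 13 mm above the plate top; moves with the clip.
- toe (a point): Underside of the clip's toe: a steel foot 16 mm wide (along y), 5 mm thick, 23.5 mm before the pivot. At rest 0.6 mm above the plate top with its front face 2.5 mm nearer the bar: a bar pushed against the closed clip is stopped there, its centre 14 mm short of seat.
- clip (a joint): Clip angle (rad): 0 at rest, grows as the heel goes down and the toe up, stop at 0.60; springs back. Heel force about 1 N to start, 6 N at 0.45. Heel top above the plate top: 13 mm at 0, 6 mm at 0.32, 3.5 mm at 0.45, 0.6 mm at 0.60. Toe underside: 8 mm at 0.32 (the bar passes from here up), 11 mm at 0.45. Closed on the bar it reads about 0.26.
- bar_mid (a point): Centre (half-way up) of the test bar: flat fired stoneware 26 mm (its x) x 76 mm (its y) x 7 mm, 20 to 45 g, buff, grey-green glaze on most of its top; loose, flat on the plate. Starts 6 to 30 mm short of the toe's front face, within 8 mm of the clip's line, its long side across that line, turned up to 0.2 rad.
- button: Bystander, to be left alone: small round brown glaze button, 21 mm across, 8 mm high, loose on the stage plate's right-hand front corner (robot's view). Origin at the centre of its underside.
- cones: Bystander, to be left alone: pack of three pale pyrometric witness cones standing in a buff clay pad 34 x 60 mm, 59 mm high in all, near the stage. Origin at the centre of its underside.
- jar: Bystander, to be left alone: lidded jar 60 mm across, 75 mm high, near the stage. Origin at the centre of its underside.
- brush: Bystander, to be left alone: glaze brush about 190 mm long, lying beside the stage. Origin at the centre of its underside.
- spare: Bystander, to be left alone: a second test bar, like the one on the stage, lying on the table behind the stage: not wanted now. Origin at the centre of its underside.
- dish: Bystander, to be left alone: small white plaster dish, 84 mm across, 30 mm high, behind the stage. Origin at the centre of its underside.
- rib: Bystander, to be left alone: flat wooden potter's rib 45 x 85 x 6 mm, lying on the table. Origin at the centre of its underside.
- bar: The same test bar; origin at the centre of its underside.
Mind the look-alikes: they are no part of the job. Leave any orange look-alike of the part that bears seat alone. Leave any yellow look-alike of the bar alone.

How it is judged (in metres and radians):
On the way, in this order (a step that is already met when the one before it is completed fails the run):
1. the clip's heel is pressed down, its toe up, while the bar is still outside (value of joint clip above 0.29 rad and x of bar_mid in the frame of seat below -0.008 m), for 0.1 s.
2. with the heel still held down by the fingers, the bar is pushed squarely against both stop pins (x of bar_mid in the frame of seat between -0.0025 and 0.0025 m and y of bar_mid in the frame of seat between -0.014 and 0.014 m and angle between the x axis of bar_mid and the x axis of seat, either way round below 0.06 rad and value of joint clip above 0.28 rad), for 0.1 s.
At the end, for the whole second after the job is handed in: The bar lies flat on the stage with its long edge against both stop pins (centre within 2.5 mm of the seat along the push and 14 mm across it, square within 0.06 rad), at rest, and the released clip rests on it (clip angle 0.20 to 0.33 rad) (x of bar_mid in the frame of seat between -0.0025 and 0.0025 m and y of bar_mid in the frame of seat between -0.014 and 0.014 m and angle between the x axis of bar_mid and the x axis of seat, either way round below 0.06 rad and value of joint clip between 0.2 and 0.33 rad and angle between bar_mid's own z axis and vertical below 0.06 rad and z of bar_mid in the frame of seat between -0.003 and 0.003 m and linear speed of bar below 0.01 m/s); the robot touches nothing.
It fails at once if the bar is lifted or tipped up off the stage (z of bar_mid in the frame of seat above 0.007 m or angle between bar_mid's own z axis and vertical above 0.2 rad).
It fails at once if the bar falls off the stage (z of bar_mid in the frame of seat below -0.01 m).
It fails at once if a bystander is moved more than 15 mm (distance of any of button, cones, jar, brush, spare, dish, rib from where it was at the start of the episode above 0.015 m).
It also fails if it takes over 48 s, if anything falls off the work surface, if the arm or the gripper's body presses on something with over 40 N, if the wrist force passes 120 N, or if a joint passes its speed limit or range.

### The arm

A 6-joint arm with a two-finger parallel gripper is mounted at the origin on the work surface. World frame = base frame: x ahead of the robot, y to its left, z up, the work surface at z = 0. Lengths are in m, angles in degrees, forces in N, time in s.
With the tool pointing down it reaches from about 0.3 to 0.75 m from the base axis. Payload 8.5 kg.
Tool frame: the origin (TCP) lies at the very end of the fingers, on their centre line; the grasp point (between the pads) lies 19 mm behind it (env.pinch_z is the distance from the TCP to the grasp point, in m); z points along the fingers, y is the line along which they close (so a half turn about z gives the same grasp; the last joint's range is limited). The gripper opens to 85 mm and grips with 20 to 120 N. Pads are 22 mm wide; open, the fingers measure 114 mm over their backs; the gripper's body (76 mm by 85 mm) begins 54 mm behind the grasp point. The pads swing forward as they close: fully open they stand 13 mm farther back than shut.
Start: joints at [-75.877, 21.807, 74.336, -0, 83.858, -12.336], TCP at [0.245, -0.492, 0.231] pointing down, gripper open.
Joint ranges: [-178.18, 178.18], [-50.72, 133.34], [12.68, 142.11], [-81.47, 261.47], [9.98, 163.14], [-165.26, 165.26]. Speed limits (degrees/s): [136.94, 136.94, 180, 180, 180, 180].

### API

Orientations are given as a 3x3 rotation matrix whose columns are the frame's x, y, z axes.
In Python, from rig import env, viewer gives the robot as it stands.
- The arm moves only by the tool drive_tool, never from a script. Its argument "series" is a list of rows, each a list of 3 entries, a list of its own where there are three numbers: the shift along the tool's x, y, z in m, then the turn about the tool's z in degrees, then the finger opening in m, from 0 to 0.0854. A call has 1 to 20 rows; each row is the pose to reach, as a shift and turn from the pose commanded when the call began, along the tool's axes at that moment; what a row does not reach only later rows make up. A row lasts 1/10 s, in which the tool goes at most 50 mm and 8.59 degrees, less where a joint would pass 70% of its speed; a pose out of reach is approached as far as the arm can. A call with a gripper value outside its range is refused whole. The fingers move at their own pace and stop on an object; "newtons" is the grip in N (left out, the last holds). Time passes only in rows, so rows that repeat a pose let the fingers close. It gives the time, the measured TCP pose, the force, the opening and the grip force at its end, in the units of the state.
- env.observe(): the state, without advancing time (a new reading comes with each control period).
- viewer.get_image(name): name is "scene" or "top" or "wrist"; returns a dict with "img" (400x640x3 uint8, red, green, blue), "depth" (400x640 float32, m along the optical axis (not along the pixel's ray), 0 where there is no reading), "camera_matrix" (3x3 intrinsics, pixels), "rvec" (rotation vector, rad) and "tvec" (3), from world to camera coordinates, as OpenCV has them. Camera axes: x right, y down, z forward; pixel columns grow to the right and rows downward; lengths in m; the calibration is good to about 2 mm. A picture is of the moment at which its call begins.
- env.close_job(): hands the job in; it is judged then, once.
The state is a dict: "time_s": time; "q": joint angles; "qvel": joint speeds; "joint_efforts": joint torques, N m; "position": TCP position; "tool_rot": TCP orientation; "ft_force": force on the tool from outside, world axes, zero at the start; "wrist_torque": the same for the moment, N m; "grip_width": finger opening in m; "gripper_force": force on a finger pad.
Only numpy, scipy, OpenCV 4.12 (cv2) and the standard library are available. Lean on these libraries where they do the work, as an engineer would, in place of code of your own. Each camera call takes 0.05 s, during which the arm holds its last target. There are 200 camera calls.

## Working session

There is one attempt and no reset: what is moved stays moved. The work goes in short steps, Python scripts to look and compute and a tool call to move; the robot and the scene stay as the last step left them, time stands still between calls to the robot, and variables do not carry over. Pictures are saved under pics/ and viewed, at most 10 in all, crops included, and the job is handed in when it is done.

Besides the shell and the picture viewer there is one more tool, called after "Emit:" in YAML: its name, and indented under it one key for each argument. drive_tool: Moves the arm, as the interface text tells. Its arguments: {"type":"object","properties":{"series":{"type":"array"},"newtons":{"type":"number"}},"required":["series"]}

```bash
mkdir -p pics; ls; cat > h.py <<'E'
import numpy as np, cv2
from rig import env, viewer
def grab(n):
    d=viewer.get_image(n); d['R']=cv2.Rodrigues(np.array(d['rvec'],float))[0]; d['t']=np.array(d['tvec'],float).ravel(); return d
def ray(d,u,v,z):
    K=d['camera_matrix']; r=d['R'].T@(np.linalg.inv(K)@np.array([u,v,1.])); c=-d['R'].T@d['t']
    return c+r*(z-c[2])/r[2]
def proj(d,p):
    q=d['camera_matrix']@(d['R']@np.array(p,float)+d['t']); return q[:2]/q[2]
def cloud(d):
    h,w=d['depth'].shape; u,v=np.meshgrid(np.arange(w),np.arange(h)); K=d['camera_matrix']
    p=np.stack([u,v,np.ones_like(u)],-1).astype(float)@np.linalg.inv(K).T*d['depth'][...,None]
    return (p-d['t'])@d['R']
def save(n,img): cv2.imwrite('pics/'+n,cv2.cvtColor(img,cv2.COLOR_RGB2BGR))
E
python3 - <<'E'
from h import *
a=grab('top');b=grab('scene')
save('a.png',a['img']);save('b.png',b['img'])
print(-a['R'].T@a['t'],-b['R'].T@b['t'],a['camera_matrix'][0],env.observe())
E
```

```text
pics
[0.40029354 0.05328213 0.90999986] [ 1.03223159 -0.46539533  1.02116748] [427.7398464    0.         327.02054895] {'time_s': 0.1, 'q': array([-7.58766162e+01,  2.18379838e+01,  7.43769242e+01, -1.50287661e-03,
        8.38590716e+01, -1.23363593e+01]), 'qvel': array([ 0.01807332, -0.01668215, -0.147705  , -0.06607522, -0.0119574 ,
        0.06950424]), 'joint_efforts': array([ 5.05267715e-03, -4.49216151e+01, -2.31657761e+01, -7.01474778e-05,
        3.61269609e-03,  7.46427986e-06]), 'position': array([ 0.24498715, -0.49214423,  0.23078605]), 'tool_rot': array([[ 8.95246431e-01,  4.45571220e-01, -3.40354535e-04],
       [ 4.45571280e-01, -8.95245599e-01,  1.24579246e-03],
       [ 2.50388368e-04, -1.26694346e-03, -9.99999166e-01]]), 'ft_force': array([0.25550297, 0.05103573, 0.65766619]), 'wrist_torque': array([ 0.03602217, -0.00170412, -0.00883939]), 'gripper_force': 0.0, 'grip_width': 0.08539510538101144}
```

View pics/a.png

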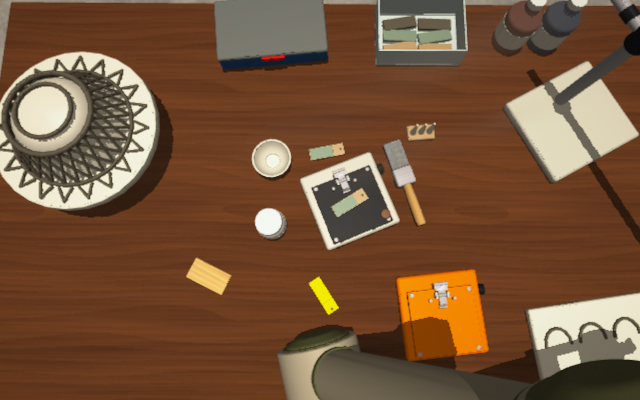

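View pics/b.png

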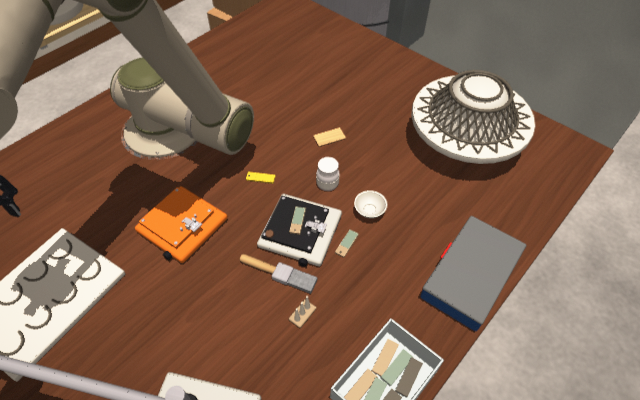

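Look-alikes: stage candidates are the black plate on a white base at top (350,200) and the orange one at (443,315), which is a decoy. Bar candidates are the one on the stage at (350,203), the spare at (327,152), the yellow one at (323,295) and the bars in the box at (420,35). I choose the black stage and the bar lying on it. The clip is at about (343,180), with the button at (387,213).

```bash
python3 - <<'E'
from h import *
a=grab('top')
P=cloud(a); hsv=cv2.cvtColor(a['img'],cv2.COLOR_RGB2HSV)
roi=np.zeros((400,640),bool); roi[145:255,295:408]=1
dark=(roi&(hsv[...,2]<75)&(hsv[...,1]<90)&(P[...,2]>.03)).astype(np.uint8)
dark=cv2.morphologyEx(dark,cv2.MORPH_CLOSE,np.ones((15,15)))
n,l,s,c=cv2.connectedComponentsWithStats(dark);i=1+s[1:,4].argmax()
ys,xs=np.where(l==i)
W=np.array([ray(a,u,v,.036)[:2] for u,v in zip(xs,ys)])
r=cv2.minAreaRect((W*1000).astype(np.float32));print('plate',r, cv2.boxPoints(r))
w=roi&(P[...,2]>.015)
W=np.array([ray(a,u,v,.024)[:2] for v,u in zip(*np.where(w))]);r=cv2.minAreaRect((W*1000).astype(np.float32));print('base',r,cv2.boxPoints(r))
m=roi&(hsv[...,1]>35)&(hsv[...,2]>80)&(P[...,2]>.036)
n,l,s,c=cv2.connectedComponentsWithStats(m.astype(np.uint8))
for i in range(1,n):
  if s[i,4]>40:
    ys,xs=np.where(l==i);W=np.array([ray(a,u,v,.043)[:2] for u,v in zip(xs,ys)]);print('bar?',s[i],cv2.minAreaRect((W*1000).astype(np.float32)))
print(ray(a,343,180,.046))
save('c.png',cv2.resize(a['img'][140:260,290:410],(600,600),interpolation=cv2.INTER_CUBIC))
E
```

```text
plate ((535.46240234375, 2.4441986083984375), (124.95175170898438, 129.14297485351562), 22.15071678161621) [[453.25122   38.693832]
 [501.94385  -80.91778 ]
 [617.6736   -33.805435]
 [568.98096   85.806175]]
base ((550.77490234375, 0.512786865234375), (234.2403564453125, 232.74908447265625), 89.4826889038086) [[ 433.34766  -115.55191 ]
 [ 666.0873   -117.65332 ]
 [ 668.20215   116.577484]
 [ 435.46252   118.678894]]
bar? [330 188  39  30 475] ((538.6467895507812, 6.996631622314453), (27.864145278930664, 77.24835205078125), 32.14334487915039)
bar? [381 209  12  10  76] ((515.253173828125, -68.61058807373047), (18.53244400024414, 22.30437469482422), 0.2929847836494446)
[0.58406006 0.02013195 0.046     ]
```

View pics/c.png

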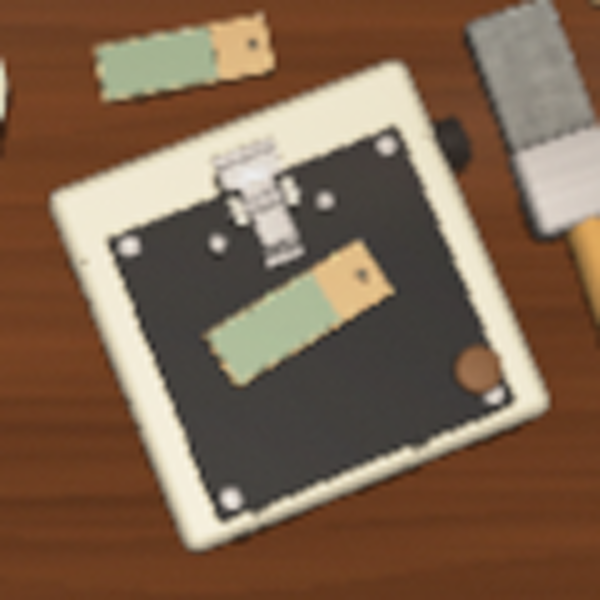

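Crop: bar at crop (300,312), clip heel (245,155), toe (283,255), pins (218,242) and (325,200). This is the right stage. The bar is about 22 mm short of the seat and turned about 10°. Next I hover above it.

Emit:
drive_tool:
  series:
    - [[0.042, -0.026, 0], -7, 0.08]
    - [[0.084, -0.052, 0], -14, 0.08]
    - [[0.127, -0.078, 0], -21.5, 0.08]
    - [[0.169, -0.104, 0], -28.5, 0.08]
    - [[0.211, -0.13, 0], -35.7, 0.08]
    - [[0.253, -0.157, 0], -43, 0.08]
    - [[0.296, -0.183, 0], -50, 0.08]
    - [[0.338, -0.209, 0], -57, 0.08]
    - [[0.38, -0.235, 0.01], -64, 0.08]
    - [[0.422, -0.261, 0.015], -71.5, 0.08]
    - [[0.465, -0.287, 0.025], -78.5, 0.08]
    - [[0.507, -0.313, 0.03], -85.7, 0.08]
    - [[0.507, -0.313, 0.03], -85.7, 0.08]
    - [[0.507, -0.313, 0.03], -85.7, 0.08]
    - [[0.507, -0.313, 0.03], -85.7, 0.08]
    - [[0.507, -0.313, 0.03], -85.7, 0.08]
  newtons: 20

```text
time_s: 1.75
position: [0.5591, 0.0125, 0.2016]
tool_rot: [[-0.375, 0.927, 0.0], [0.927, 0.375, -0.0], [-0.0, 0.0, -1.0]]
ft_force: [0.1, 0.8, 0.4]
grip_width: 0.0799
gripper_force: 0.0
```

```bash
python3 - <<'E'
from h import *
o=env.observe();print(o['time_s'],o['position'],o['tool_rot'],o['grip_width'],o['ft_force'])
a=grab('wrist');save('w.png',a['img'])
print(-a['R'].T@a['t'])
P=cloud(a);np.save('P.npy',P);R=np.array(o['tool_rot']);T=(P-o['position'])@R
np.save('T.npy',T)
f=(a['depth']>0)&(T[...,2]<.03)&(T[...,2]>-.06)
for sgn in (1,-1):
  m=f&(np.sign(T[...,1])==sgn)
  print(m.sum(), np.percentile(T[m],[1,50,99],axis=0) if m.sum() else '')
E
```

```text
1.75 [0.5591314  0.01252844 0.20164045] [[-3.75009691e-01  9.27020847e-01  2.83350330e-04]
 [ 9.27020854e-01  3.75009744e-01 -1.66913231e-04]
 [-2.60991179e-04  2.00077586e-04 -9.99999946e-01]] 0.07992390942248621 [0.1239302  0.83196525 0.36858071]
[0.52823107 0.08961328 0.34458875]
4636 [[-0.01012741  0.03977412 -0.0598132 ]
 [ 0.00786057  0.04268131 -0.04164499]
 [ 0.01377064  0.06649728 -0.01329382]]
4621 [[-0.00992678 -0.06656831 -0.05980225]
 [ 0.00784534 -0.04229934 -0.04146977]
 [ 0.01384156 -0.03938135 -0.01309449]]
```

View pics/w.png

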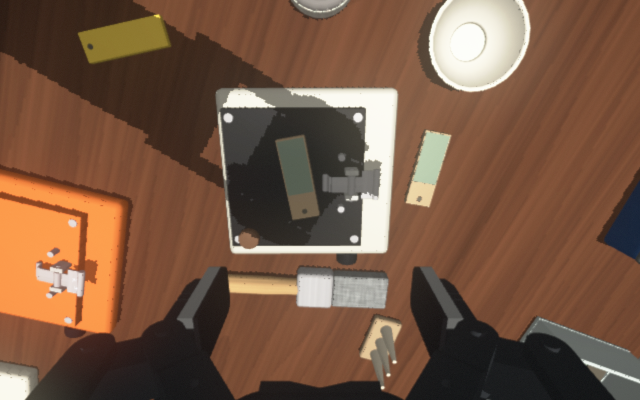

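The wrist view shows the bar at (298,177), clip heel (373,180), toe (330,184) and pins (341,157) and (340,210). I measure the clip, bar and finger tips in the tool frame from it.

```bash
cat >> h.py <<'E'
def bar_plate(a,o):
    "bar and plate in tool-frame mm (x,y,angle)"
    hsv=cv2.cvtColor(a['img'],cv2.COLOR_RGB2HSV); P=cloud(a); R=np.array(o['tool_rot']); T=(P-o['position'])@R
    return hsv,P,T
def tool(a,o,uv,z): return (ray(a,uv[0],uv[1],z)-o['position'])@np.array(o['tool_rot'])*1000
E
python3 - <<'E'
from h import *
a=grab('wrist');o=env.observe();hsv,P,T=bar_plate(a,o);Z=P[...,2];V=np.arange(400)[:,None]+0*Z;U=np.arange(640)[None]+0*Z
roi=(U>200)&(U<400)&(V>85)&(V<262)
print('plate z',np.median(Z[150:230,245:265]),'base',np.median(Z[120:220,380:392]))
def rect(m,z):
    W=np.array([tool(a,o,(u,v),z)[:2] for v,u in zip(*np.where(m))]);return cv2.minAreaRect(W.astype(np.float32))
# plate: by height+dark
d=(roi&(hsv[...,2]<90)&(hsv[...,1]<110)&(Z>.031)&(Z<.04)).astype(np.uint8)
d=cv2.morphologyEx(d,cv2.MORPH_OPEN,np.ones((5,5)))
n,l,s,c=cv2.connectedComponentsWithStats(d);i=1+s[1:,4].argmax();r=rect(l==i,.036);print('plate',r,cv2.boxPoints(r))
for th in (.0385,.0395):
  b=(roi&(U>270)&(U<322)&(V>128)&(V<224)&(Z>th)).astype(np.uint8)
  n,l,s,c=cv2.connectedComponentsWithStats(b);i=1+s[1:,4].argmax();print('bar',s[i],rect(l==i,.043))
# clip: high points
m=roi&(U>318)&(U<392)&(V>140)&(V<225)&(Z>.0395)
n,l,s,c=cv2.connectedComponentsWithStats(m.astype(np.uint8))
for i in range(1,n):
  if s[i,4]>8:
    q=T[l==i]*1000;print(s[i],np.percentile(q,[2,50,98],axis=0).round(1).tolist())
k=m&(U>355);q=T[k]*1000
for y0 in range(30,60,3):
  g=q[(q[:,1]>=y0)&(q[:,1]<y0+3)]
  if len(g)>3: print(y0,len(g),g[:,0].min().round(1),g[:,0].max().round(1),((.20164-g[:,2]/1000).max()*1000).round(1),np.median(201.64-g[:,2]).round(1))
f=(np.abs(T[...,0])<.014)&(T[...,2]<.01)&(T[...,2]>-.03)&(a['depth']>0)
for z in range(-26,2,2):
  for s_ in (1,-1):
    g=T[f&(np.sign(T[...,1])==s_)&(T[...,2]*1000>=z)&(T[...,2]*1000<z+2)]*1000
    if len(g)>3: print(z,s_,len(g),g.min(0).round(1),g.max(0).round(1))
E
```

```text
plate z 0.03633758570655981 base 0.024116179164423122
plate ((-1.3544921875, -23.392330169677734), (129.7130889892578, 126.49536895751953), 0.0540795773267746) [[-66.270706  39.794113]
 [-66.151306 -86.7012  ]
 [ 63.56172  -86.57877 ]
 [ 63.44232   39.916542]]
bar [ 275  135   44   85 2375] ((2.5506858825683594, -19.76613998413086), (26.158531188964844, 76.33333587646484), 79.79478454589844)
bar [ 275  135   44   85 2368] ((2.4342193603515625, -19.77642250061035), (26.097017288208008, 76.10774230957031), 79.79478454589844)
[338 154   7   7  43] [[19.6, 16.3, 155.4], [22.4, 19.0, 156.9], [24.9, 21.6, 160.8]]
[ 322  168   58   33 1360] [[-14.7, 3.2, 150.8], [-1.4, 30.7, 154.2], [12.0, 51.9, 160.6]]
[337 204   7   8  46] [[-28.3, 14.5, 125.1], [-25.0, 18.9, 156.7], [-12.3, 21.7, 161.7]]
30 35 -14.7 12.0 51.9 48.4
33 56 -14.9 11.7 51.7 47.4
36 79 -15.0 11.3 48.6 47.1
39 98 -15.0 11.3 48.4 47.2
42 96 -14.8 11.2 48.9 47.1
45 100 -15.9 11.8 50.8 47.5
48 114 -15.6 12.2 50.9 48.9
51 53 -15.4 12.0 49.9 48.4
-26 1 164 [-11.2  39.7 -26. ] [ 11.6  53.7 -24. ]
-26 -1 166 [-11.8 -53.6 -26. ] [ 11.6 -39.3 -24. ]
-24 1 130 [-11.5  39.7 -24. ] [ 11.5  53.7 -22. ]
-24 -1 144 [-10.9 -53.3 -24. ] [ 11.4 -39.5 -22. ]
-22 1 152 [-10.8  39.7 -22. ] [ 11.6  53.7 -20. ]
-22 -1 137 [-11.  -53.3 -22. ] [ 11.7 -39.5 -20. ]
-20 1 119 [-11.   39.7 -20. ] [ 11.7  52.1 -18. ]
-20 -1 128 [-11.1 -52.5 -20. ] [ 11.9 -39.5 -18. ]
-18 1 121 [-11.   39.7 -18. ] [ 11.6  51.3 -16. ]
-18 -1 116 [-10.9 -50.8 -18. ] [ 11.4 -39.5 -16. ]
-16 1 86 [-10.7  39.7 -16. ] [ 11.   46.5 -14. ]
-16 -1 76 [-10.9 -46.4 -16. ] [ 11.2 -39.6 -14. ]
-14 1 49 [ -9.6  39.8 -13.9] [ 10.3  46.4 -12. ]
-14 -1 61 [-10.1 -46.8 -14. ] [ 10.2 -39.5 -12. ]
-12 1 16 [ -9.9  40.  -12. ] [  8.   40.6 -11. ]
-12 -1 14 [ -9.  -40.3 -11.8] [  6.  -39.9 -10.6]
```

Emit:
drive_tool:
  series:
    - [[0.001, 0.003, 0.03], 0, 0.084]
    - [[0.001, 0.003, 0.06], 0, 0.084]
    - [[0.001, 0.003, 0.09], 0, 0.084]
    - [[0.001, 0.003, 0.115], 0, 0.084]
    - [[0.001, 0.003, 0.135], 0, 0.084]
    - [[0.001, 0.003, 0.145], 0, 0.084]
    - [[0.001, 0.003, 0.155], 0, 0.084]
    - [[0.001, 0.003, 0.159], 0, 0.084]
    - [[0.001, 0.003, 0.159], 0, 0.084]
    - [[0.001, 0.003, 0.159], 0, 0.084]
    - [[0.001, 0.003, 0.159], 0, 0.084]

```text
time_s: 2.95
position: [0.5622, 0.0158, 0.043]
tool_rot: [[-0.377, 0.926, 0.001], [0.926, 0.377, -0.0], [-0.001, 0.001, -1.0]]
ft_force: [-0.9, -0.1, -0.6]
grip_width: 0.0839
gripper_force: 0.0
```

```bash
python3 - <<'E'
from h import *
a=grab('wrist');o=env.observe();save('w2.png',a['img']);hsv,P,T=bar_plate(a,o);Z=P[...,2]
print(o['position'],o['grip_width'],o['ft_force'])
f=(np.abs(T[...,0])<.014)&(abs(T[...,1])>.038)&(T[...,2]<.0)&(T[...,2]>-.02)&(a['depth']>0)
g=Z[f];print('tip z',np.sort(g)[:20:4])
E
```

```text
[0.56217491 0.01577026 0.04294079] 0.08398696439811879 [0.40477411 0.05667844 0.1617249 ]
tip z [0.04295575 0.04344547 0.04415717 0.04443112 0.04473922]
```

View pics/w2.png

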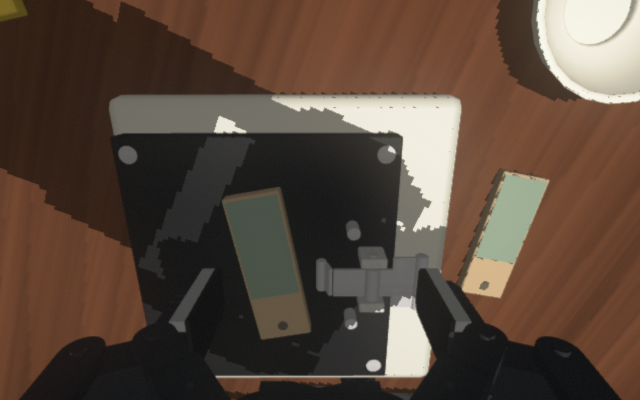

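```bash
python3 - <<'E'
from h import *
a=grab('wrist');o=env.observe();hsv,P,T=bar_plate(a,o);Z=P[...,2]
print('cam',(-a['R'].T@a['t']-o['position'])@np.array(o['tool_rot']))
U=np.arange(640)[None]+0*Z;V=np.arange(400)[:,None]+0*Z
for v in (262,268,274,280,286):
  print(v,[(u,*(T[v,u]*1000).round(1).tolist()[:2],(Z[v,u]*1000).round(1)) for u in range(390,462,4)])
print([(u,*(T[275,u]*1000).round(1).tolist()[:2],(Z[275,u]*1000).round(1)) for u in range(185,212,3)])
b=(U>215)&(U<316)&(V>180)&(V<345)&(Z>.0395)&(Z<.047)
n,l,s,c=cv2.connectedComponentsWithStats(b.astype(np.uint8));i=1+s[1:,4].argmax()
W=np.array([tool(a,o,(u,v),.043)[:2] for v,u in zip(*np.where(l==i))]);print(cv2.minAreaRect(W.astype(np.float32)))
for c in ((353,230),(351,318)): 
  q=T[c[1]-14:c[1]+14,c[0]-14:c[0]+14][(lambda z:(z>.041)&(z<.048))(Z[c[1]-14:c[1]+14,c[0]-14:c[0]+14])]*1000
  print('pin',np.percentile(q,[2,50,98],axis=0).round(1).tolist())
E
```

```text
cam [ 0.08301882  0.00031219 -0.14307913]
262 [(390, 0.7, 34.7, np.float64(35.7)), (394, 6.9, 33.9, np.float64(47.0)), (398, 6.7, 35.8, np.float64(46.7)), (402, 7.8, 37.1, np.float64(48.7)), (406, 7.3, 39.2, np.float64(47.7)), (410, 6.8, 41.2, np.float64(46.9)), (414, 6.3, 43.3, np.float64(45.9)), (418, 7.4, 44.5, np.float64(47.9)), (422, 8.0, 46.0, np.float64(49.0)), (426, 8.1, 47.7, np.float64(49.2)), (430, -5.3, 58.2, np.float64(24.8)), (434, -5.6, 60.5, np.float64(24.2)), (438, -6.0, 62.9, np.float64(23.6)), (442, -19.2, 74.6, np.float64(-0.5)), (446, -18.4, 76.5, np.float64(0.9)), (450, -19.0, 79.3, np.float64(-0.1)), (454, -18.2, 81.1, np.float64(1.4)), (458, -18.7, 83.9, np.float64(0.4))]
268 [(390, 2.9, 32.7, np.float64(45.4)), (394, 4.1, 34.1, np.float64(47.4)), (398, 3.5, 36.1, np.float64(46.4)), (402, 3.8, 37.8, np.float64(46.9)), (406, 3.9, 39.6, np.float64(47.1)), (410, 4.1, 41.3, np.float64(47.6)), (414, 4.0, 43.2, np.float64(47.3)), (418, 4.9, 44.5, np.float64(48.8)), (422, 11.1, 42.6, np.float64(59.7)), (426, 10.9, 44.4, np.float64(59.5)), (430, 10.9, 46.0, np.float64
[... 2138 characters left out ...]
.float64(73.8)), (450, 7.5, 51.8, np.float64(67.6)), (454, 6.6, 54.1, np.float64(66.2)), (458, 7.1, 55.3, np.float64(67.0))]
[(185, -6.1, -66.1, np.float64(36.3)), (188, -6.6, -65.0, np.float64(35.5)), (191, -6.1, -63.2, np.float64(36.3)), (194, -5.9, -61.6, np.float64(36.6)), (197, -6.7, -60.7, np.float64(35.2)), (200, 11.4, -47.1, np.float64(65.7)), (203, 11.3, -46.0, np.float64(65.4)), (206, 11.1, -44.9, np.float64(65.2)), (209, 10.8, -43.9, np.float64(64.7))]
((1.0083999633789062, -23.281330108642578), (26.52027130126953, 76.9601058959961), 79.98861694335938)
pin [[17.7, 12.6, -3.5], [20.8, 15.2, -2.4], [23.3, 17.9, 1.2]]
pin [[-30.2, 12.7, -3.6], [-26.3, 15.2, -2.3], [-24.4, 18.1, 1.4]]
```

The wrist view shows the heel roll under the right fingertip at (421,272) and the left fingertip behind the bar at (205,272). Now I press.

Emit:
drive_tool:
  series:
    - [[0, 0, 0.003], 0, 0.084]
    - [[0, 0, 0.006], 0, 0.084]
    - [[0, 0, 0.008], 0, 0.084]
    - [[0, 0, 0.01], 0, 0.084]
    - [[0, 0, 0.012], 0, 0.084]
    - [[0, 0, 0.014], 0, 0.084]
    - [[0, 0, 0.0155], 0, 0.084]
    - [[0, 0, 0.0155], 0, 0.084]
    - [[0, 0, 0.0155], 0, 0.084]
    - [[0, 0, 0.0155], 0, 0.084]

```text
time_s: 4.05
position: [0.5615, 0.0156, 0.0271]
tool_rot: [[-0.377, 0.926, -0.001], [0.926, 0.377, -0.0], [-0.0, -0.001, -1.0]]
ft_force: [-4.4, -0.6, 8.3]
grip_width: 0.0837
gripper_force: 3.8
```

```bash
python3 - <<'E'
from h import *
a=grab('wrist');o=env.observe();save('w3.png',a['img']);print(o['position'],o['ft_force'],o['wrist_torque'])
E
```

```text
[0.56146538 0.01559601 0.02713659] [-3.82804906 -1.01691785  7.84803346] [-0.1079383   0.33631372 -0.00974664]
```

View pics/w3.png

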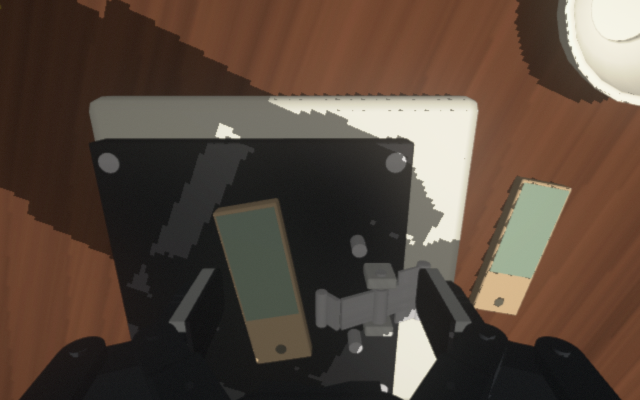

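The clip is tilted with the toe up at (322,308), and the force is about 8 N. I close in coordinated steps, keeping the heel finger fixed.

Emit:
drive_tool:
  series:
    - [[0, 0.001, -0.0008], 0, 0.082]
    - [[0, 0.002, -0.0015], 0, 0.08]
    - [[0, 0.003, -0.0023], 0, 0.078]
    - [[0, 0.004, -0.003], 0, 0.076]
    - [[0, 0.005, -0.0036], 0, 0.074]
    - [[0, 0.006, -0.0042], 0, 0.072]
    - [[0, 0.006, -0.0042], 0, 0.072]
    - [[0, 0.006, -0.0042], 0, 0.072]

```text
time_s: 4.9
position: [0.567, 0.0179, 0.0314]
tool_rot: [[-0.377, 0.926, -0.001], [0.926, 0.377, -0.0], [-0.0, -0.001, -1.0]]
ft_force: [-4.6, -2.1, 8.8]
grip_width: 0.0719
gripper_force: 4.0
```

```bash
cat > look.py <<'E'
from h import *
import sys
a=grab('wrist');o=env.observe();save(sys.argv[1],a['img']);hsv,P,T=bar_plate(a,o);Z=P[...,2]
print(o['position'],o['grip_width'],o['ft_force'])
x,y=T[...,0]*1000,T[...,1]*1000
b=(abs(x)<60)&(y>-o['grip_width']*500+.5)&(y<30)&(Z>.0395)&(Z<.0455)&(((hsv[...,1]>45)))
n,l,s,c=cv2.connectedComponentsWithStats(b.astype(np.uint8));i=1+s[1:,4].argmax();print(s[i])
q=T[l==i][:,:2]*1000;print('bar',cv2.minAreaRect(q.astype(np.float32)))
t=(abs(x+2)<8)&(y>-12)&(y<30)&(Z>.047);print('clip', [(k,round(float(np.median(Z[t&(abs(y-k)<1.5)]))*1000,1)) for k in range(-12,30,3) if (t&(abs(y-k)<1.5)).sum()>5])
for sx in (21,-26):
  m=(abs(x-sx)<7)&(y>0)&(y<25)&(Z>.043)&(Z<.047)&(hsv[...,1]<45)
  if m.sum()>4: print('pin',np.median(x[m]),np.median(y[m]))
E
python3 look.py w4.png
```

```text
[0.56703474 0.01785383 0.03136643] 0.07195352760850296 [-3.23489015 -0.28129046  7.50595839]
[ 231  200   75  157 3336]
bar ((-0.730804443359375, -21.959121704101562), (26.267169952392578, 77.24453735351562), 86.12742614746094)
clip [(-9, 50.0), (-6, 51.9), (-3, 51.6), (0, 53.9), (3, 54.0), (6, 53.1), (9, 51.8), (12, 50.3), (15, 49.0), (18, 49.6), (21, 49.3), (24, 49.9)]
pin 20.55617702707721 9.893235618895883
pin -27.198005076735992 9.996470871192777
```

Emit:
drive_tool:
  series:
    - [[0, 0.001, -0.0006], 0, 0.07]
    - [[0, 0.002, -0.0012], 0, 0.068]
    - [[0, 0.003, -0.0018], 0, 0.066]
    - [[0, 0.004, -0.0023], 0, 0.064]
    - [[0, 0.005, -0.0028], 0, 0.062]
    - [[0, 0.006, -0.0032], 0, 0.06]
    - [[0, 0.007, -0.0036], 0, 0.058]
    - [[0, 0.007, -0.0036], 0, 0.058]
    - [[0, 0.007, -0.0036], 0, 0.058]

```text
time_s: 5.85
position: [0.5735, 0.0205, 0.035]
tool_rot: [[-0.377, 0.926, -0.001], [0.926, 0.377, -0.0], [-0.0, -0.001, -1.0]]
ft_force: [-4.5, -1.3, 8.2]
grip_width: 0.0582
gripper_force: 4.0
```

```bash
python3 look.py w5.png
```

```text
[0.57349241 0.0204799  0.03499871] 0.05812482979347631 [-4.94334748 -1.2322286   7.3715496 ]
[ 251  200   63  151 2926]
bar ((-1.233428955078125, -15.619807243347168), (76.64641571044922, 25.851886749267578), 0.0011847545392811298)
clip [(-12, 52.0), (-9, 52.0), (-6, 54.3), (-3, 54.0), (0, 52.7), (3, 51.4), (6, 50.0), (9, 49.1), (12, 49.8), (15, 48.9)]
pin 20.47865229871673 2.9515102288518733
pin -27.077224498076045 3.191482981248505
```

View pics/w5.png

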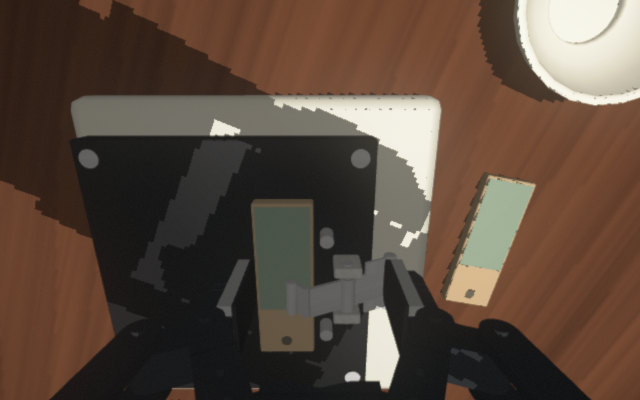

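The bar is now square and about 2.7 mm short of the pins (bar edge at column 313, pins at (327,238) and (326,328)). Final push:

Emit:
drive_tool:
  series:
    - [[0, 0.0005, -0.0002], 0, 0.057]
    - [[0, 0.001, -0.0004], 0, 0.056]
    - [[0, 0.0015, -0.0006], 0, 0.055]
    - [[0, 0.0018, -0.0007], 0, 0.0544]
    - [[0, 0.002, -0.0008], 0, 0.054]
    - [[0, 0.002, -0.0008], 0, 0.054]
    - [[0, 0.002, -0.0008], 0, 0.054]
    - [[0, 0.002, -0.0008], 0, 0.054]
    - [[0, 0.002, -0.0008], 0, 0.054]

```text
time_s: 6.8
position: [0.5748, 0.021, 0.0356]
tool_rot: [[-0.377, 0.926, -0.002], [0.926, 0.377, -0.001], [0.0, -0.002, -1.0]]
ft_force: [-4.6, -2.4, 8.0]
grip_width: 0.0542
gripper_force: 7.8
```

```bash
python3 look.py w6.png
```

```text
[0.57479048 0.02104576 0.0355853 ] 0.054159807750974814 [-5.22926522 -2.85608404  7.09506061]
[ 258  236   59  114 2076]
bar ((-9.073110580444336, -14.013792991638184), (25.12801170349121, 60.783992767333984), 89.98416137695312)
clip [(-12, 51.9), (-9, 53.6), (-6, 54.6), (-3, 53.8), (0, 52.4), (3, 50.9), (6, 49.5), (9, 49.4), (12, 49.4), (15, 48.2), (27, 67.0)]
pin 20.691745651091004 2.114338401644516
pin -27.168272416685944 2.2798843619783185
```

Emit:
drive_tool:
  series:
    - [[0, 0.0004, -0.0002], 0, 0.0534]
    - [[0, 0.0005, -0.0002], 0, 0.053]
    - [[0, 0.0005, -0.0002], 0, 0.053]
    - [[0, 0.0005, -0.0002], 0, 0.053]
    - [[0, 0.0005, -0.0002], 0, 0.053]

```text
time_s: 7.35
position: [0.5744, 0.0209, 0.0357]
tool_rot: [[-0.378, 0.926, -0.004], [0.926, 0.378, -0.001], [0.0, -0.005, -1.0]]
ft_force: [-8.8, -4.9, 10.5]
grip_width: 0.0531
gripper_force: 9.6
```

```bash
python3 look.py w7.png
```

```text
[0.57444953 0.02093708 0.0357043 ] 0.05316701159330866 [-8.66483641 -4.53264592  9.78768235]
[ 260  253   58   97 2051]
bar ((-13.106473922729492, -13.52946662902832), (52.839942932128906, 25.093791961669922), 0.013024481013417244)
clip [(-12, 52.0), (-9, 53.5), (-6, 54.9), (-3, 54.0), (0, 52.6), (3, 51.0), (6, 49.6), (9, 49.3), (12, 49.5), (15, 48.4), (27, 68.4)]
pin 20.572306869715742 2.5256403504439384
pin -27.168410713465548 2.28718001299268
```

View pics/w7.png

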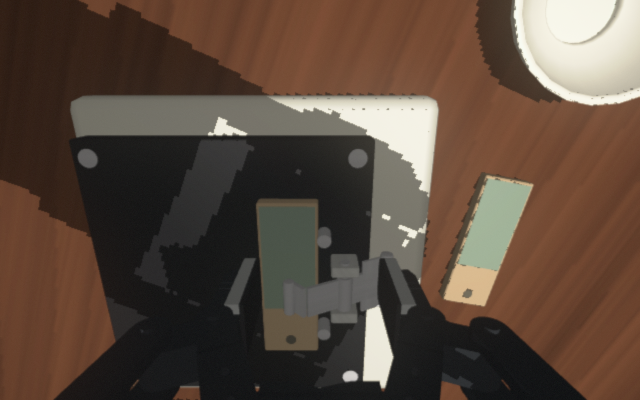

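The bar is seated against both pins at (324,238) and (324,328), and the push force has risen to 10 N, which confirms contact. I ease the pusher off slightly, then lift to release the clip.

Emit:
drive_tool:
  series:
    - [[0, -0.0007, 0.0002], 0, 0.0545]
    - [[0, -0.0015, 0.0004], 0, 0.056]
    - [[0, -0.0015, 0.0004], 0, 0.056]
    - [[0, -0.0015, 0.0004], 0, 0.056]
    - [[0, -0.0015, -0.0015], 0, 0.056]
    - [[0, -0.0015, -0.003], 0, 0.056]
    - [[0, -0.0015, -0.0045], 0, 0.056]
    - [[0, -0.0015, -0.006], 0, 0.056]
    - [[0, -0.0015, -0.008], 0, 0.056]
    - [[0, -0.0015, -0.011], 0, 0.056]
    - [[0, -0.0015, -0.016], 0, 0.056]
    - [[0, -0.0015, -0.03], 0, 0.056]
    - [[0, -0.0015, -0.06], 0, 0.056]
    - [[0, -0.0015, -0.09], 0, 0.06]
    - [[0, -0.0015, -0.12], 0, 0.07]
    - [[0, -0.0015, -0.15], 0, 0.08]
    - [[0, -0.0015, -0.15], 0, 0.08]
    - [[0, -0.0015, -0.15], 0, 0.08]
    - [[0, -0.0015, -0.15], 0, 0.08]

```text
time_s: 9.3
position: [0.5743, 0.0212, 0.1846]
tool_rot: [[-0.377, 0.926, -0.002], [0.926, 0.377, 0.0], [0.001, -0.002, -1.0]]
ft_force: [-1.0, -0.1, -0.6]
grip_width: 0.0798
gripper_force: 0.0
```

```bash
python3 look.py w8.png
```

```text
[0.57431903 0.0211305  0.18445943] 0.07993837308285026 [-0.0609709   0.03384745  0.43532991]
[288 144  31  85 967]
bar ((-1.3525161743164062, -13.915423393249512), (75.65770721435547, 25.590538024902344), 0.11643276363611221)
clip [(-12, 47.5), (-9, 50.2), (-6, 50.9), (-3, 51.2), (0, 50.0), (3, 49.3), (6, 48.3), (9, 48.9), (12, 49.7), (15, 48.4)]
pin 19.856368095416897 2.2652804529602504
pin -27.942595686986323 2.3475795216007613
```

View pics/w8.png

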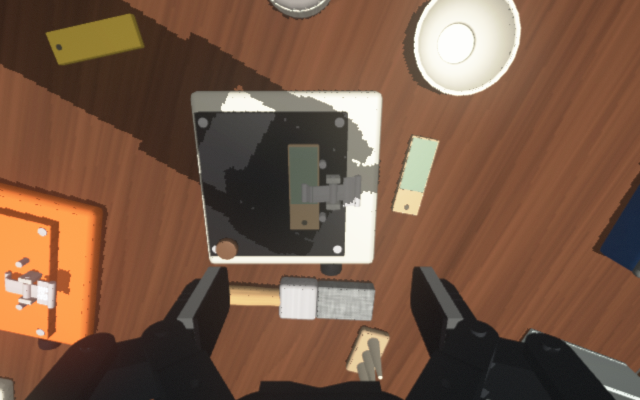

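The bar at (304,187) is square against both pins (about 0.2 mm off, 0.1°), with the clip toe resting on it, and the bystanders are in place. Handing in.

```bash
python3 -c "
from rig import env
print(env.close_job())"
```

```text
the job is handed in; nothing more can be done
None
```

I loaded the bar squarely against both stop pins (about 0.2 mm and 0.1° off by the last wrist-camera check), released the clip so it closed on it, moved the arm clear and handed the job in; no verdict came back.

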